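# Sweep the loose bungs into the tray

## Task

Two rubber bungs lie loose on the bench in front of the open side of the metal collecting tray. Take the bench sweeper by its handle and sweep both bungs along the bench fully into the tray, touching them only with the sweeper and never with the gripper. Then stand the sweeper upright on the bench, clear of the tray, and let go.

Things in the scene. Friction and masses are not known exactly. Their poses are not given: they have to be found in the camera images.
- sweeper_grip (a point): Bench sweeper, loose, 160 g, upright: grey head 120 mm long, 26 thick, 38 high, black rubber foot; on top a pale wooden handle 80 mm long, 20 thick, 38 to 86 mm above the underside. Point: middle of the handle, 64 mm above the underside. y axis along head and handle, x across them (grip the handle from above, across x), z up. Front and back are alike: it sweeps either way round.
- tray: Low aluminium tray, fixed, 140 mm deep (x), 156 wide (y, 150 inside); side and back walls 31 mm high, no front wall; a wire loop sticks out 18 mm behind. Origin: centre of the 140x156 footprint at bench height. x points from the open side to the back: sweep along +x. Lip at x = -70 mm, a ramp 18 mm long up to the 2 mm floor: a sweeper held 5 mm above the bench clears both. Back wall at x = +67.
- bung_a_center (a point): Rubber bung, loose, 20 g, beige, standing on its large end: 26 mm across below, 21 above, 24 high. Point: its centre, half-way up. It stands on the bench 60 to 100 mm before the tray's lip, on the tray's +y side, at most 36 mm from the tray's middle line.
- bung_b_center (a point): A second bung just like the first, on the tray's -y half, likewise 60 to 100 mm in front of the lip and at most 36 mm from the middle line. The point is its centre, half-way up.
There are look-alikes about, which are no part of the job. What is shaped like the part that bears bung_a_center but pink or turquoise is not meant.

How it is judged:
By the outcome, as a careful person would: the job done as asked, in the order asked, and still so for the second after the job is handed in, with the robot touching nothing.
It also fails if it takes over 40 s, if anything falls off the work surface, if the arm or the gripper's body presses on something with over 40 N, if the wrist force passes 120 N, or if a joint passes its speed limit or range.

## Robot

A 7-joint arm with a two-finger parallel gripper is mounted at the origin on a cart in front of the work surface, level with it; the furniture and walls round the work are solid. World frame = base frame: x ahead of the robot, y to its left, z up, the work surface at z = 0. Lengths are in m, angles in rad, forces in N, time in s.
With the tool pointing down it reaches from about 0.425 to 0.825 m from the base axis. Payload 3.6 kg.
Tool frame: the origin (TCP) lies where the fingers leave the gripper's body, on its centre line; the fingertips stand 73 mm ahead of it and the grasp point (between the pads) lies 54 mm ahead of it; x points along the fingers, y is the direction in which the jaws open and shut, and the axes are right-handed (so a half turn about x gives the same grasp; the last joint's range is limited). The gripper opens to 85 mm and grips with 20 to 120 N. Pads are 22 mm wide; open, the fingers measure 114 mm over their backs; the gripper's body (76 mm by 85 mm) begins 54 mm behind the grasp point. The pads swing forward as they close: fully open they stand 13 mm farther back than shut.
Start: joints at [-1.163, 0.615, -0.013, 1.423, 0.008, 1.103, -0.04], TCP at [0.273, 0.59, 0.304] pointing down, gripper open.
Joint ranges: [-3.12, 3.12], [-0.3, 2.06], [-1.34, 1.32], [0.26, 2.42], [-1.36, 4.5], [0.01, 1.98], [-2.84, 2.84]. Speed limits (rad/s): [2.79, 2.79, 3.14, 3.14, 3.14, 3.14, 3.14].

## Interface

Orientations are given as a unit quaternion [x, y, z, w].
In Python, from station import arm, snapshot, camera_info, ticket gives the robot as it stands. Calls block until the motion is done:
- arm.movep(position, orientation): joint-space move of the TCP to a pose.
- arm.line_to(position, velocity=0.15, ori=None): straight line of the TCP; ori=None keeps the orientation; velocity is the mean speed in m/s.
- arm.move_j(angles): joint-space move.
- arm.move_gripper(opening, effort=None): opening from 0.0 (shut) to 1.0 (fully open); effort is the grip in N (None keeps the last); returns when the fingers have stopped.
- arm.pause(seconds).
- arm.ik(position, orientation): joint angles nearest the present ones, or None.
- snapshot(name): name is "scene" or "side" or "wrist"; returns the picture (400x640x3 uint8, blue, green, red); there is no depth.
- camera_info(name): a dict with "fx", "fy", "cx", "cy" (pixels), "dist_coeffs" ([k1, k2, p1, p2, k3] as OpenCV has them; the pictures are not rectified), "R" (3x3) and "t" (3): a world point X has camera coordinates R X + t; the wrist camera has in their place "T_tool_cam" (4x4, takes a point from camera to tool coordinates, whose origin is the TCP and whose axes are the tool frame's). Camera axes: x right, y down, z forward; pixel columns grow to the right and rows downward; lengths in m; the calibration is good to about 2 mm. A picture is of the moment at which its call begins: read the wrist's pose just before it. camera_info takes no time and is no camera call.
A pose or a line that the arm cannot do raises arm.MotionError and nothing moves.
- ticket.finish_job(): hands the job in, once; it reports no verdict.
Readings, each from a call of its own:
- arm.read_time(): time.
- arm.read_joint_positions(): joint angles.
- arm.read_dq(): joint speeds.
- arm.read_effort(): joint torques, N m.
- arm.read_tool_pos(): TCP position.
- arm.read_eef_rot(): TCP orientation.
- arm.read_ft_force(): force on the tool from outside, world axes, zero at the start.
- arm.read_wrist_torque(): the same for the moment, N m.
- arm.read_opening(): opening from 0.0 (shut) to 1.0 (fully open).
Only numpy, scipy, OpenCV 4.12 (cv2) and the standard library are available. Lean on these libraries where they do the work, as an engineer would, in place of code of your own. Each camera call takes 0.05 s, during which the arm holds its last target.

## Working session

There is one attempt and no reset: what is moved stays moved. The work goes in short steps, each a Python script; the robot and the scene stay as the last script left them, time stands still between calls to the robot, and variables do not carry over. Pictures are saved under pics/ and viewed, and the job is handed in when it is done.

```bash
ls; mkdir -p pics
python3 - <<'E'
from station import arm,snapshot,camera_info
import cv2
for n in ("scene","side","wrist"):
    cv2.imwrite(f"pics/{n}0.png",snapshot(n)); print(n,camera_info(n))
print(arm.read_time(),arm.read_tool_pos(),arm.read_eef_rot())
E
```

```text
pics
scene {'fx': 457.853122827317, 'fy': 457.853122827317, 'cx': 325.51799570668373, 'cy': 199.40588506847544, 'dist_coeffs': array([-0.10940431,  0.        ,  0.        ,  0.        ,  0.        ]), 'R': array([[ 0.66794084, -0.74418327,  0.00680406],
       [-0.48892755, -0.44569243, -0.74987206],
       [ 0.56107476,  0.49754348, -0.66154788]]), 't': array([-0.57743344,  0.18132758,  0.73618343])}
side {'fx': 454.496277846723, 'fy': 454.496277846723, 'cx': 320.1479155857545, 'cy': 195.6024703602348, 'dist_coeffs': array([-0.00570969,  0.        ,  0.        ,  0.        ,  0.        ]), 'R': array([[-0.97284012, -0.23113344, -0.01262693],
       [-0.09720115,  0.45740882, -0.88392823],
       [ 0.21008105, -0.85869349, -0.46745208]]), 't': array([0.45571969, 0.25598372, 0.53828537])}
wrist {'fx': 321.2342397813022, 'fy': 321.2342397813022, 'cx': 318.3184544207651, 'cy': 198.41246135097867, 'dist_coeffs': array([-0.06164601,  0.        ,  0.        ,  0.        ,  0.        ]), 'T_tool_cam': array([[-1.07198148e-03, -2.85054484e-01,  9.58510716e-01,
        -6.99941774e-02],
       [ 9.99999425e-01, -2.86896683e-04,  1.03306063e-03,
        -1.55612475e-04],
       [-1.94850177e-05,  9.58511272e-01,  2.85054627e-01,
        -7.14338528e-02],
       [ 0.00000000e+00,  0.00000000e+00,  0.00000000e+00,
         1.00000000e+00]])}
0.15 [0.27299138 0.58941569 0.30301331] [ 0.15146178  0.69069952 -0.15281826  0.69039126]
```

View pics/scene0.png

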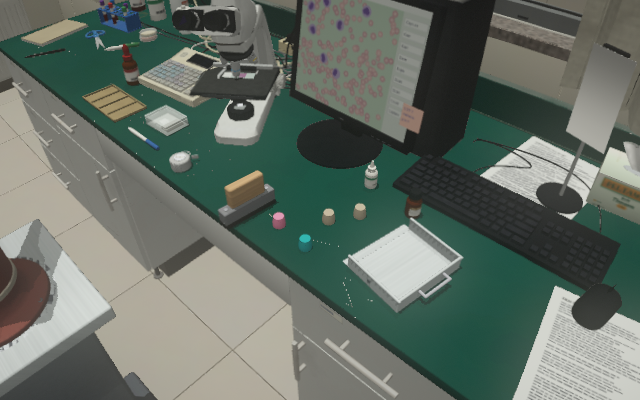

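View pics/side0.png

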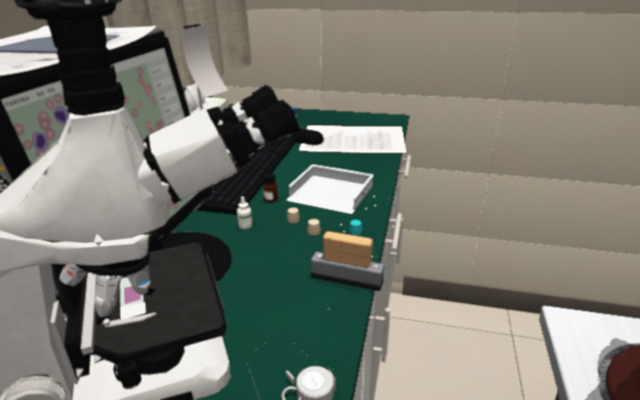

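View pics/wrist0.png

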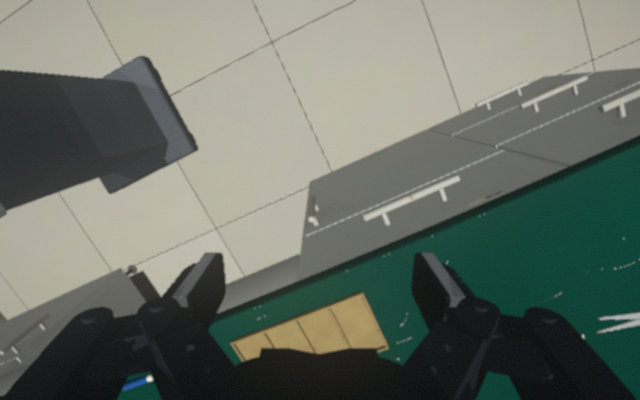

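Scene: sweeper at about (247,195), beige bungs at (329,216) and (360,211), look-alikes at (279,220) pink and (305,242) turquoise, tray at about (403,262), bottles at (371,176) and (413,205). Next I'll measure them.

```bash
cat > h.py <<'E'
import cv2,numpy as np
from station import arm,snapshot,camera_info
def ray(name,uv):
    c=camera_info(name);K=np.array([[c['fx'],0,c['cx']],[0,c['fy'],c['cy']],[0,0,1]])
    u=cv2.undistortPoints(np.array(uv,float).reshape(-1,1,2),K,c['dist_coeffs']).reshape(-1,2)
    d=np.c_[u,np.ones(len(u))]@c['R']; o=-c['R'].T@c['t']; return o,d
def plane(name,uv,z):
    o,d=ray(name,uv); return o+d*((z-o[2])/d[:,2])[:,None]
def proj(name,X):
    c=camera_info(name);K=np.array([[c['fx'],0,c['cx']],[0,c['fy'],c['cy']],[0,0,1]])
    return cv2.projectPoints(np.array(X,float).reshape(-1,1,3),cv2.Rodrigues(c['R'])[0],c['t'],K,c['dist_coeffs'])[0].reshape(-1,2)
E
python3 - <<'E'
import cv2,numpy as np
from h import *
a=cv2.imread('pics/scene0.png'); cv2.imwrite('pics/sc_crop.png',cv2.resize(a[160:310,210:470],None,fx=3,fy=3,interpolation=cv2.INTER_CUBIC))
b=cv2.imread('pics/side0.png'); cv2.imwrite('pics/si_crop.png',cv2.resize(b[150:300,220:420],None,fx=4,fy=4,interpolation=cv2.INTER_CUBIC))
for n,im in (('scene',a),('side',b)):
    h=cv2.cvtColor(im,cv2.COLOR_BGR2HSV)
    for nm,lo,hi in (('beige/wood',(8,50,110),(28,200,255)),('white/grey',(0,0,70),(180,45,255))):
        m=cv2.inRange(h,lo,hi); k,l,s,c=cv2.connectedComponentsWithStats(m)
        x0,y0,x1,y1=(210,160,470,310) if n=='scene' else (220,150,420,300)
        for i in range(1,k):
            if s[i,4]>40 and x0<c[i,0]<x1 and y0<c[i,1]<y1: print(n,nm,s[i],c[i].round(1),plane(n,[c[i]],.012).round(3))
E
```

```text
scene beige/wood [224 170  39  28 327] [241.9 182.1] [[ 0.504 -0.084  0.012]]
scene beige/wood [354 208  10  10  59] [357.6 212.5] [[ 0.596 -0.326  0.012]]
scene beige/wood [322 213  10  10  63] [326.1 218.2] [[ 0.543 -0.29   0.012]]
scene white/grey [364 159  14  30 265] [370.9 175.8] [[ 0.706 -0.274  0.012]]
scene white/grey [218 184  56  41 726] [244.3 206.4] [[ 0.458 -0.147  0.012]]
scene white/grey [ 343  208  121  105 6199] [405.  263.7] [[ 0.55  -0.471  0.012]]
side beige/wood [288 208  11  14 125] [292.9 214.6] [[ 0.603 -0.323  0.012]]
side beige/wood [308 219  12  15 139] [313.7 226.3] [[ 0.55  -0.287  0.012]]
side beige/wood [ 323  231   50   36 1314] [346.9 247.8] [[ 0.472 -0.228  0.012]]
side white/grey [     0      0    640    400 167972] [359.4 185.3] [[ 0.49  -0.484  0.012]]
side white/grey [ 287  164   87   50 3010] [330.1 187.9] [[ 0.554 -0.457  0.012]]
side white/grey [263 191  10   9  58] [267.9 195.5] [[ 0.681 -0.392  0.012]]
side white/grey [236 196  16  33 375] [243.7 213.8] [[ 0.703 -0.305  0.012]]
```

View pics/sc_crop.png

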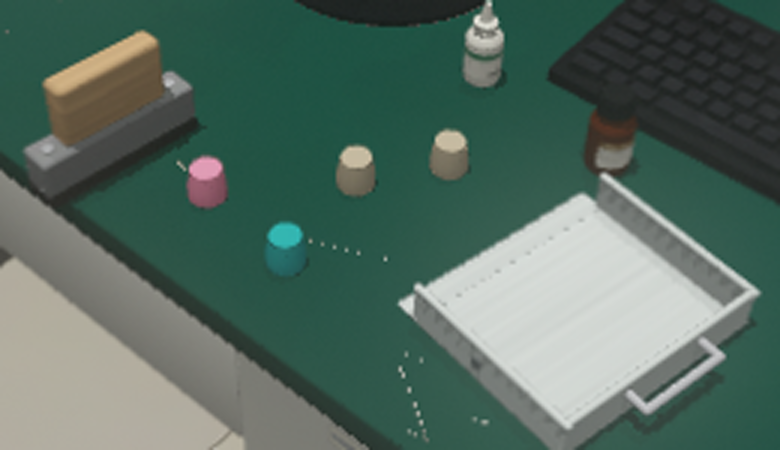

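View pics/si_crop.png

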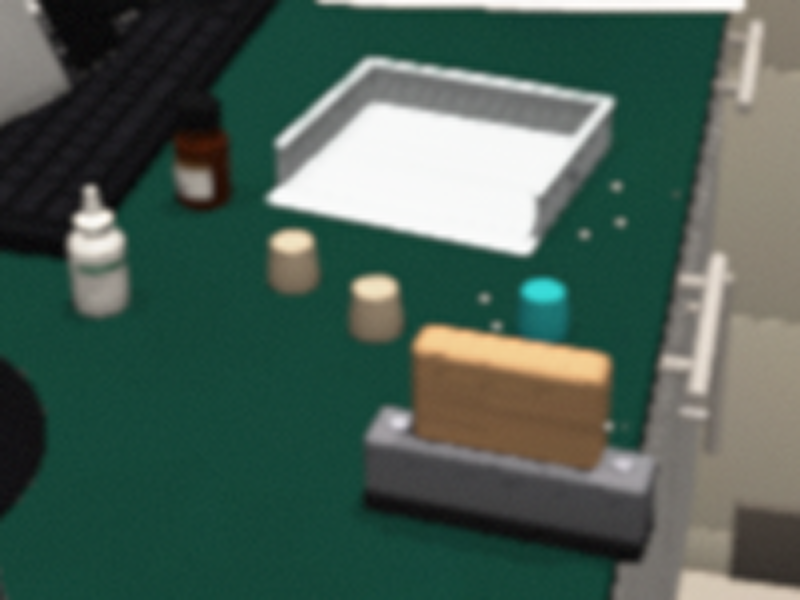

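Run:
```python
from h import *
S=lambda *p:[(210+x/3,160+y/3) for x,y in p]
D=lambda *p:[(220+x/4,150+y/4) for x,y in p]
print('lip scene',plane('scene',S((400,303),(583,195)),0).round(4).tolist())
print('lip side',plane('side',D((268,198),(535,250)),0).round(4).tolist())
print('back scene',plane('scene',S((757,290),(572,425)),.031).round(4).tolist())
print('back side',plane('side',D((370,62),(612,100)),.031).round(4).tolist())
print('bungtop scene',plane('scene',S((450,139),(357,156),(206,168),(285,235)),.024).round(4).tolist())
print('bungtop side',plane('side',D((293,241),(375,288),(544,291)),.024).round(4).tolist())
print('handle top scene',plane('scene',S((103,65),(53,90),(150,40)),.086).round(4).tolist())
print('handle top side',plane('side',D((513,352),(419,338),(608,366)),.086).round(4).tolist())
print('head scene bottom corners',plane('scene',S((45,195),(198,123)),0.0).round(4).tolist())
print('head side bottom ',plane('side',D((366,502),(640,556)),0.0).round(4).tolist())
print('bottle scene/side',plane('scene',S((606,168)),0),plane('side',D((205,203)),0))
print('edge',plane('scene',[(240/3+210,350/3+160),(0+210,165/3+160)],0))
```

```text
lip scene [[0.4899, -0.3793, 0.0], [0.6406, -0.4082, 0.0]]
lip side [[0.641, -0.4043, -0.0], [0.485, -0.3782, 0.0]]
back scene [[0.6152, -0.5445, 0.031], [0.4648, -0.5183, 0.031]]
back side [[0.6131, -0.5298, 0.031], [0.4621, -0.5061, 0.031]]
bungtop scene [[0.6029, -0.3254, 0.024], [0.5498, -0.2913, 0.024], [0.4766, -0.2276, 0.024], [0.468, -0.3056, 0.024]]
bungtop side [[0.6007, -0.3202, 0.024], [0.5485, -0.2842, 0.024], [0.4676, -0.2987, 0.024]]
handle top scene [[0.455, -0.1626, 0.086], [0.4186, -0.1583, 0.086], [0.4918, -0.1655, 0.086]]
handle top side [[0.4569, -0.1491, 0.086], [0.4956, -0.1512, 0.086], [0.4187, -0.1472, 0.086]]
head scene bottom corners [[0.4045, -0.1491, 0.0], [0.5205, -0.1715, 0.0]]
head side bottom  [[0.5194, -0.1507, 0.0], [0.4012, -0.1404, 0.0]]
bottle scene/side [[ 0.67218255 -0.40499663  0.        ]] [[ 6.73761971e-01 -3.91307050e-01  5.55111512e-17]]
edge [[ 0.39993371 -0.33383493  0.        ]
 [ 0.40210185 -0.10430083  0.        ]]
```

Run:
```python
from h import *
from scipy.spatial.transform import Rotation as Ro
print('scope base',plane('scene',[(220,138),(262,140),(275,95)],0).round(3).tolist())
print('eyepieces at z=.3', plane('scene',[(180,25),(200,85)],.3).round(3).tolist(), plane('scene',[(195,85),(245,98)],.12).round(3).tolist())
for n in('scene','side'):
    c=camera_info(n);print(n,(-c['R'].T@c['t']).round(3))
# eyepiece tip: side (320,135),  scene (180,22)
from itertools import product
def tri(a,b):
    o1,d1=ray('scene',[a]);o2,d2=ray('side',[b]);d1=d1[0];d2=d2[0]
    s=np.linalg.lstsq(np.c_[d1,-d2],o2-o1,rcond=None)[0]
    p,q=o1+s[0]*d1,o2+s[1]*d2; return ((p+q)/2).round(4),np.linalg.norm(p-q).round(4)
S=lambda x,y:(210+x/3,160+y/3)
D=lambda x,y:(220+x/4,150+y/4)
print('handle',tri(S(103,65),D(513,352)),'A',tri(S(450,139),D(293,241)),tri(S(357,156),D(375,288)),'turq',tri(S(285,235),D(544,291)))
print('back',tri(S(757,290),D(370,62)),tri(S(572,425),D(612,100)),'lip',tri(S(400,303),D(535,250)))
print(Ro.from_quat(arm.read_eef_rot()).as_matrix().round(3))
for x,y,z in ((.24,.40,.35),(.45,-.02,.35),(.456,-.155,.3),(.53,-.5,.2)):
  for s in (1,-1):
    for yaw in (0,-6,-10):
      t=np.radians(yaw); Y=s*np.array([-np.sin(t),np.cos(t),0]); X=np.array([0,0,-1.]); M=np.c_[X,Y,np.cross(X,Y)]
      q=arm.ik([x,y,z],Ro.from_matrix(M).as_quat()); print(x,y,s,yaw,None if q is None else np.round(q,2))
```

```text
scope base [[0.588, 0.1, 0.0], [0.651, 0.017, 0.0], [0.828, 0.158, 0.0]]
eyepieces at z=.3 [[0.534, 0.095, 0.3], [0.406, -0.15, 0.3]] [[0.588, 0.17, 0.12], [0.626, 0.031, 0.12]]
scene [ 0.061 -0.715  0.627]
side [0.355 0.45  0.484]
handle (array([ 0.4585, -0.1573,  0.0807]), np.float64(0.0006)) A (array([ 0.6029, -0.3246,  0.0222]), np.float64(0.0024)) (array([ 0.5507, -0.2896,  0.0213]), np.float64(0.0021)) turq (array([ 0.469 , -0.3038,  0.0213]), np.float64(0.0014))
back (array([ 0.6177, -0.5431,  0.026 ]), np.float64(0.0032)) (array([ 0.465 , -0.5171,  0.027 ]), np.float64(0.0041)) lip (array([ 4.870e-01, -3.798e-01,  4.000e-04]), np.float64(0.0044))
[[-0.001  0.42   0.907]
 [-0.002  0.907 -0.42 ]
 [-1.    -0.002 -0.   ]]
0.24 0.4 1 0 [-0.98  0.28 -0.13  1.86  0.04  1.    0.45]
0.24 0.4 1 -6 [-1.    0.28 -0.1   1.86  0.03  1.    0.35]
0.24 0.4 1 -10 [-1.01  0.28 -0.08  1.86  0.03  1.    0.29]
0.24 0.4 -1 0 [-1.62  0.34  0.74  1.87 -0.27  1.03 -2.34]
0.24 0.4 -1 -6 [-1.64  0.35  0.77  1.87 -0.28  1.03 -2.43]
0.24 0.4 -1 -10 [-1.65  0.35  0.79  1.88 -0.29  1.03 -2.48]
0.45 -0.02 1 
[... 381 characters left out ...]
0.27  1.91 -0.13  0.88  1.99]
0.456 -0.155 1 -6 [ 0.06  0.37  0.3   1.91 -0.14  0.88  1.9 ]
0.456 -0.155 1 -10 [ 0.05  0.37  0.32  1.91 -0.15  0.88  1.84]
0.456 -0.155 -1 0 [-0.44  0.58  1.13  1.92 -0.61  1.04 -0.61]
0.456 -0.155 -1 -6 [-0.45  0.6   1.17  1.92 -0.64  1.06 -0.68]
0.456 -0.155 -1 -10 [-0.46  0.61  1.2   1.92 -0.65  1.07 -0.73]
0.53 -0.5 1 0 [ 0.6   0.85  0.25  1.28 -0.22  1.04  2.46]
0.53 -0.5 1 -6 [ 0.59  0.85  0.29  1.28 -0.25  1.05  2.37]
0.53 -0.5 1 -10 [ 0.58  0.85  0.31  1.28 -0.27  1.05  2.32]
0.53 -0.5 -1 0 [ 0.31  1.02  0.98  1.29 -0.84  1.25 -0.27]
0.53 -0.5 -1 -6 [ 0.31  1.03  0.99  1.29 -0.85  1.26 -0.36]
0.53 -0.5 -1 -10 [ 0.3   1.03  1.01  1.29 -0.86  1.27 -0.43]
```

```bash
cat >> h.py <<'E'
from scipy.spatial.transform import Rotation as Ro
def quat(yaw,s=1):
    t=np.radians(yaw); Y=s*np.array([-np.sin(t),np.cos(t),0]); X=np.array([0,0,-1.])
    return Ro.from_matrix(np.c_[X,Y,np.cross(X,Y)]).as_quat()
def tri(a,b):
    o1,d1=ray('scene',[a]);o2,d2=ray('side',[b]);d1=d1[0];d2=d2[0]
    s=np.linalg.lstsq(np.c_[d1,-d2],o2-o1,rcond=None)[0]
    p,q=o1+s[0]*d1,o2+s[1]*d2; return ((p+q)/2).round(4),np.linalg.norm(p-q).round(4)
E
python3 - <<'E'
from h import *
a=cv2.imread('pics/scene0.png')[0:160,130:330]; b=cv2.imread('pics/side0.png')[40:240,100:350]
cv2.imwrite('pics/m1.png',np.hstack([cv2.resize(a,(400,320)),cv2.resize(b,(400,320))]))
for p,q in (((178,22),(270,98)),((200,24),(290,128)),((178,22),(290,128)),((200,24),(270,98))): print(tri(p,q))
for z in(.4,.45,.5): print(z,[arm.ik([x,y,z],quat(0)) is not None for x,y in((.24,.38),(.44,.05),(.456,-.155))])
E
```

```text
(array([0.5003, 0.0268, 0.3458]), np.float64(0.0301))
(array([ 0.5071, -0.0082,  0.3236]), np.float64(0.0214))
(array([0.4906, 0.029 , 0.3309]), np.float64(0.0056))
(array([ 0.5178, -0.011 ,  0.3396]), np.float64(0.0174))
0.4 [True, True, True]
0.45 [True, True, True]
0.5 [True, True, True]
```

View pics/m1.png

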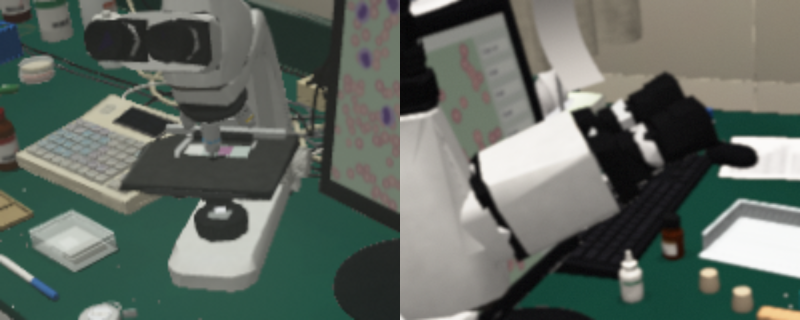

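The triangulated eyepieces, at about (0.49, 0.0 to 0.06, 0.33), sit right in the direct swing path. I'll go over and inside them.

Run:
```python
from h import *
q0=arm.read_joint_positions()
a=np.radians(64)
for r in (.36,.38,.40):
  for z in (.5,.54): print(r,z,arm.ik([r*np.cos(a),r*np.sin(a),z],arm.read_eef_rot()))
r,z=.38,.54
q=arm.ik([r*np.cos(a),r*np.sin(a),z],arm.read_eef_rot())
arm.move_j(q)
q=np.array(q); q[0]+=np.radians(64+27); arm.move_j(list(q))
print(arm.read_tool_pos(),arm.read_time(), arm.read_ft_force())
arm.movep([.44,-.175,.30],quat(-5))
print(arm.read_tool_pos(),arm.read_time(),arm.read_joint_positions())
p,o=arm.read_tool_pos(),arm.read_eef_rot()
im=snapshot('wrist');cv2.imwrite('pics/w1.png',im);np.savez('w1.npz',p=p,o=o)
```

```text
0.36 0.5 [-1.15875787e+00 -9.27002568e-03 -1.86895279e-02  1.77596326e+00
 -2.70659178e-04  1.37686290e+00 -4.03061009e-02]
0.36 0.54 [-1.16011720e+00 -1.96755692e-02 -1.70801983e-02  1.67755333e+00
 -4.29428339e-04  1.48567714e+00 -4.00689369e-02]
0.38 0.5 [-1.15759843e+00  2.70292459e-02 -1.74868998e-02  1.73916770e+00
  3.92196532e-04  1.37736516e+00 -3.80672740e-02]
0.38 0.54 [-1.15906128e+00  1.66889859e-02 -1.57854484e-02  1.64125926e+00
  1.76828366e-04  1.48561181e+00 -3.77721137e-02]
0.4 0.5 [-1.15644682e+00  6.31102245e-02 -1.64360674e-02  1.70062835e+00
  9.70884222e-04  1.37982816e+00 -3.59485176e-02]
0.4 0.54 [-1.15798563e+00  5.29646487e-02 -1.46518090e-02  1.60310068e+00
  6.95192354e-04  1.48749853e+00 -3.55882781e-02]
[ 0.33915498 -0.17158443  0.53989134] 3.4583 [ 0.21542368 -0.35381149 -0.4316978 ]
[ 0.44034156 -0.17490268  0.30044012] 5.0167 [ 0.4604262   0.35311537 -0.17404746  1.91612863  0.07806588  0.87774876
  1.73044919]
```

View pics/w1.png

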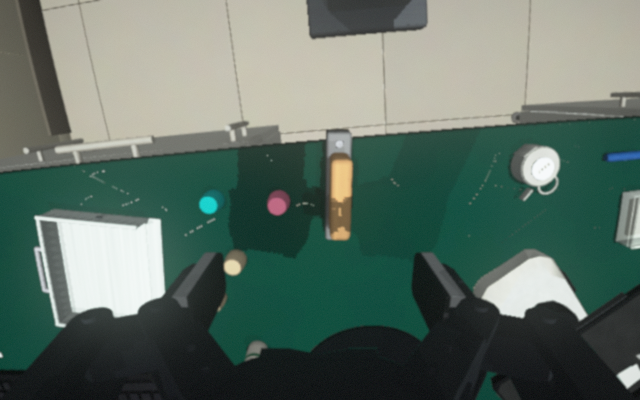

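Wrist view: handle at about (329-353, 153-240), tray on the left with its lip at x≈163, pink bung (278,203), turquoise bung (208,203).

```bash
cat >> h.py <<'E'
def wplane(p,o,uv,z):
    c=camera_info('wrist');K=np.array([[c['fx'],0,c['cx']],[0,c['fy'],c['cy']],[0,0,1]])
    u=cv2.undistortPoints(np.array(uv,float).reshape(-1,1,2),K,c['dist_coeffs']).reshape(-1,2)
    T=np.eye(4);T[:3,:3]=Ro.from_quat(o).as_matrix();T[:3,3]=p;T=T@c['T_tool_cam']
    d=np.c_[u,np.ones(len(u))]@T[:3,:3].T;og=T[:3,3];return og+d*((z-og[2])/d[:,2])[:,None]
E
python3 - <<'E'
from h import *
im=cv2.imread('pics/w1.png');d=np.load('w1.npz')
cv2.imwrite('pics/w1c.png',np.hstack([cv2.resize(im[120:250,290:380],None,fx=4,fy=4,interpolation=2),cv2.resize(im[190:320,20:180],(400,520))[:, :400]]))
f=lambda uv,z:wplane(d['p'],d['o'],uv,z).round(4).tolist()
print('lip',f([(162,219),(163,318)],0),'turq',f([(209,201)],.024),'pink',f([(278,201)],.024),'B',f([(236,262)],.024))
E
```

```text
lip [[0.4889, -0.3749, 0.0], [0.6333, -0.4089, 0.0]] turq [[0.4643, -0.3019, 0.024]] pink [[0.4711, -0.2235, 0.024]] B [[0.543, -0.2837, 0.024]]
```

View pics/w1c.png

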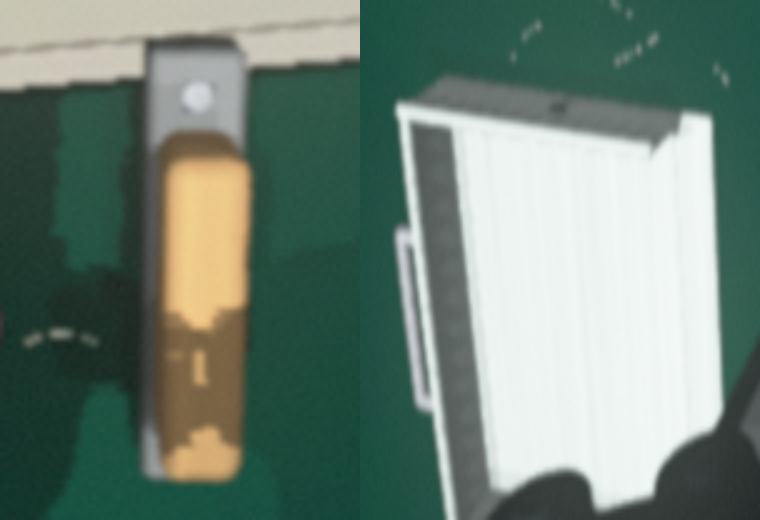

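Run:
```python
from h import *
d=np.load('w1.npz')
P=wplane(d['p'],d['o'],[(341.75,159.25),(340.5,240.25)],.086);print(P,P.mean(0),np.linalg.norm(P[1]-P[0]),np.degrees(np.arctan2(*(P[1]-P[0])[[1,0]])))
```

```text
[[ 0.41911291 -0.1523475   0.086     ]
 [ 0.49737403 -0.15876042  0.086     ]] [ 0.45824347 -0.15555396  0.086     ] 0.0785234228504098 -4.68449963875501
```

```bash
cat >> h.py <<'E'
O=np.array([.5518,-.4609]);TX=np.array([-.1736,-.9848]);TY=np.array([.9848,-.1736])
def tr(x,y,z): return list(O+x*TX+y*TY)+[z]
E
python3 - <<'E'
from h import *
print('monitor',plane('scene',[(340,166)],0),plane('scene',[(290,97),(405,145)],.12))
g=[.4582,-.1558]; q=quat(-4.7)
arm.move_gripper(0.7)
arm.movep(g+[.22],q)
arm.line_to(g+[.119],velocity=.1)
p,o=arm.read_tool_pos(),arm.read_eef_rot();print(p,arm.read_ft_force())
arm.move_gripper(0.0,effort=60)
print(arm.read_opening(),arm.read_ft_force(),arm.read_time())
arm.line_to(g+[.16],velocity=.1)
print(arm.read_opening(),arm.read_ft_force(),arm.read_tool_pos(),arm.read_time())
cv2.imwrite('pics/s2.png',snapshot('side')); cv2.imwrite('pics/c2.png',snapshot('scene')[100:320,150:500])
E
```

```text
monitor [[ 0.69992742 -0.19166897  0.        ]] [[ 0.69734667 -0.04114195  0.12      ]
 [ 0.71489152 -0.3413602   0.12      ]]
[ 0.45861286 -0.15597072  0.11959878] [ 0.48871611 -0.42568379  0.31316623]
0.22461401559563576 [-0.80010661  0.17350639  4.01138246] 7.4833
0.22567982558926997 [-0.80887105  0.14439492 -0.75872234] [ 0.45778416 -0.15575115  0.15968065] 8.0417
```

View pics/s2.png

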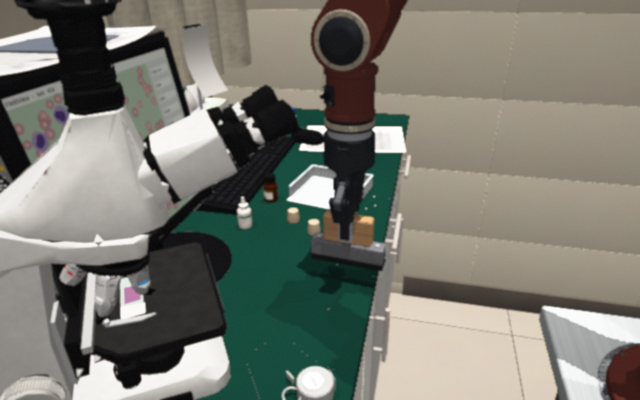

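View pics/c2.png

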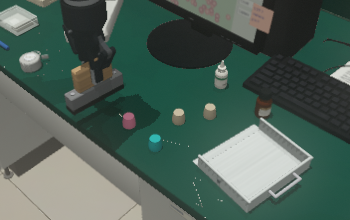

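Sweeper gripped level (opening 19 mm) and lifted. Next I'll carry it behind the bungs, lower it to 5 mm and sweep.

```bash
python3 - <<'E'
from h import *
q=quat(-10)
# preflight the whole path by chained ik
for x in (-.22,-.12,-.02): print(arm.ik(tr(x,0,.125),q) is not None)
arm.line_to(tr(-.22,0,.165),velocity=.12,ori=q)
arm.line_to(tr(-.22,0,.125),velocity=.08)
print(arm.read_opening(),arm.read_ft_force(),arm.read_tool_pos(),arm.read_time())
cv2.imwrite('pics/s3.png',snapshot('side')[120:320,150:500]); cv2.imwrite('pics/c3.png',snapshot('scene')[100:320,150:500])
E
python3 -c "
import cv2,numpy as np
a=cv2.imread('pics/s3.png');b=cv2.imread('pics/c3.png');cv2.imwrite('pics/j3.png',np.hstack([cv2.resize(a,(400,229)),cv2.resize(b,(400,251))[:229]]))"
```

```text
True
True
True
0.22852804515113115 [-0.4546948  -0.51692702 -1.87605607] [ 0.59008075 -0.24427737  0.12468132] 10.2667
```

View pics/j3.png

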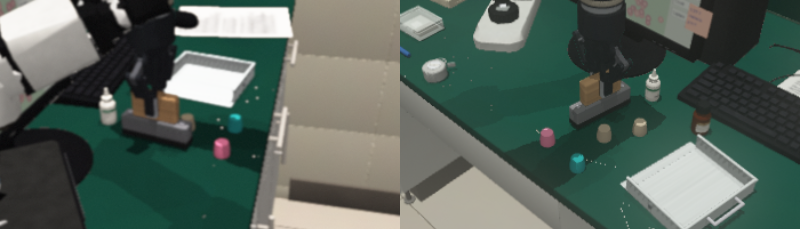

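Sweeper is behind both bungs, parallel to the lip, with the look-alikes and the bottle clear of its ends. Sweeping.

Run:
```python
from h import *
arm.line_to(tr(-.115,0,.125),velocity=.08)
print(arm.read_opening(),arm.read_ft_force(),arm.read_tool_pos(),arm.read_time())
a=snapshot('side')[120:320,150:500]; b=snapshot('scene')[100:320,150:500]
cv2.imwrite('pics/j4.png',np.hstack([cv2.resize(a,(400,229)),cv2.resize(b,(400,251))[:229]]))
```

```text
0.22657338533310256 [-0.34939723  0.04773122 -2.72094134] [ 0.57209567 -0.34686751  0.1249934 ] 11.825
```

View pics/j4.png

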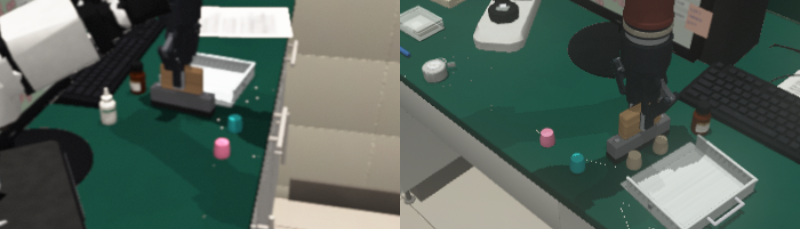

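Both bungs are upright against the head and in line with the tray opening. Continuing into the tray.

Run:
```python
from h import *
arm.line_to(tr(-.07,0,.125),velocity=.08); print(arm.read_ft_force(),arm.read_wrist_torque())
arm.line_to(tr(-.017,0,.125),velocity=.08)
print(arm.read_opening(),arm.read_ft_force(),arm.read_tool_pos(),arm.read_time())
a=snapshot('side')[120:320,150:500]; b=snapshot('scene')[100:320,150:500]
cv2.imwrite('pics/j5.png',np.hstack([cv2.resize(a,(400,229)),cv2.resize(b,(400,251))[:229]]))
```

```text
[-0.46015453  1.13302078 -1.72331188] [-0.01362175  0.00177721  0.00642332]
0.22769729438531383 [ 0.82051762  0.5499672  -1.25874837] [ 0.5549241  -0.44364883  0.12489552] 13.4417
```

View pics/j5.png

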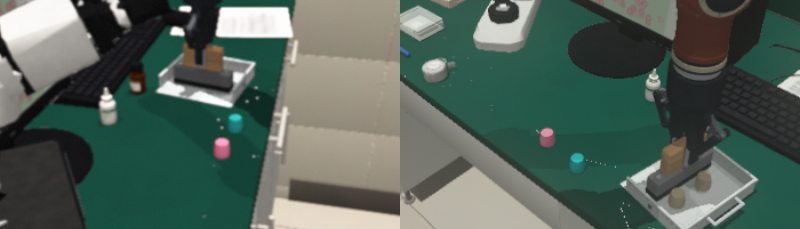

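Both bungs are well inside the tray. Next I'll withdraw straight back, set the sweeper down at tray x = -0.19 and release.

Run:
```python
from h import *
arm.line_to(tr(-.19,0,.125),velocity=.12)
arm.line_to(tr(-.19,0,.1205),velocity=.03)
print(arm.read_tool_pos(),arm.read_ft_force())
z=.1205
f0=arm.read_ft_force()[2]
while arm.read_ft_force()[2]-f0<2 and z>.1165:
    z-=.0008; arm.line_to(tr(-.19,0,z),velocity=.02)
print(z,arm.read_tool_pos(),arm.read_ft_force(),arm.read_time())
arm.move_gripper(0.6); arm.pause(.2)
p=arm.read_tool_pos()
arm.line_to(tr(-.19,0,.24),velocity=.12)
print(arm.read_tool_pos(),arm.read_ft_force(),arm.read_opening(),arm.read_time())
arm.pause(.3)
a=snapshot('side')[120:320,150:500]; b=snapshot('scene')[100:320,150:500]
cv2.imwrite('pics/s6.png',cv2.resize(a,None,fx=2,fy=2));cv2.imwrite('pics/c6.png',cv2.resize(b,None,fx=2,fy=2))
```

```text
[ 0.58445506 -0.2740685   0.12006872] [ 0.00343474  0.15504224 -1.60577526]
0.1189 [ 0.58484146 -0.27373911  0.11957336] [-1.59513028  1.05626206  3.43414096] 15.9333
[ 0.58426744 -0.27359064  0.23901142] [ 0.35792629 -0.27984232 -0.8941698 ] 0.6011721097711763 17.7
```

View pics/s6.png

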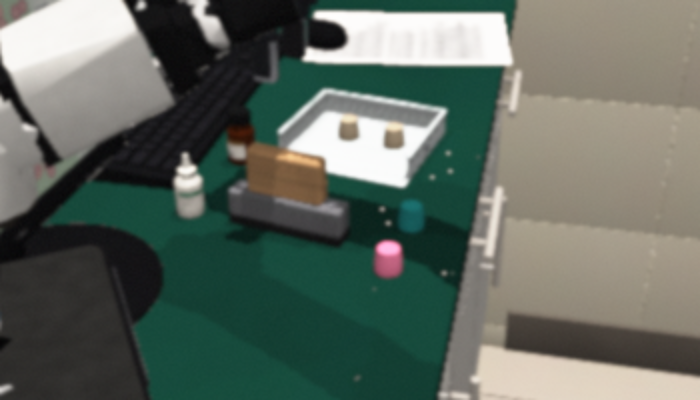

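View pics/c6.png

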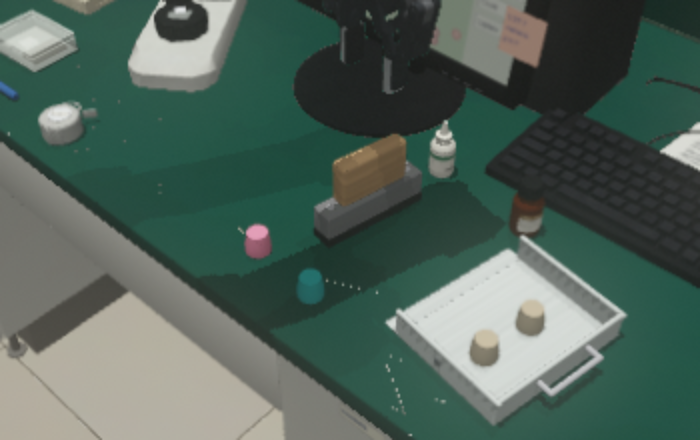

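Run:
```python
from station import arm,ticket
print(arm.read_time()); print(ticket.finish_job())
```

```text
18.1
the job is handed in; nothing more can be done
None
```

I swept both beige bungs fully into the tray with the sweeper. I then stood the sweeper upright on the bench, about 0.12 m from the tray's lip (centre to lip), let go and raised the gripper clear. The job was handed in at 18.1 s, and no verdict was reported.

- **Final pictures:** the scene and side views show both bungs upright in the middle of the tray floor and the sweeper standing upright. The pink and turquoise look-alikes and both bottles look undisturbed.
- **Forces:** wrist forces, read between moves, stayed at about 4 N or less.
- **Measurement disagreement:** the first scene and side views differed by about 13 mm in y on the sweeper handle. A wrist-camera view matched the two-view triangulation to about 2 mm, so I used the wrist-camera position for the grasp.

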